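# Transfer a hanging basket into the spring clips of a cleaning cell

### The arm

A 7-joint arm with a two-finger parallel gripper is mounted at the origin on a cart in front of the work surface, level with it; the furniture and walls round the work are solid. World frame = base frame: x ahead of the robot, y to its left, z up, the work surface at z = 0. Lengths are in m, angles in rad, forces in N, time in s.
With the tool pointing down it reaches from about 0.35 to 0.9 m from the base axis. Payload 8.1 kg.
Tool frame: the origin (TCP) lies midway between the tips of the shut fingers; the grasp point (between the pads) lies arm.grasp_offset behind it (arm.grasp_offset is the distance from the TCP to the grasp point, in m); z points along the fingers, y is the line along which they close (so a half turn about z gives the same grasp; the last joint's range is limited). The gripper opens to 92 mm and grips with 3 to 60 N. Pads are 19 mm wide; open, the fingers measure 130 mm over their backs; the gripper's body (75 mm by 190 mm) begins 47 mm behind the grasp point.
Start: joints at [1.16, 0.434, 0.025, 1.573, -0.012, 1.134, -0.075], TCP at [0.189, -0.596, 0.227] pointing down, gripper open.
Joint ranges: [-2.62, 2.62], [-0.44, 2.09], [-1.27, 1.32], [0.08, 2.57], [-1.32, 4.46], [0.12, 2], [-2.74, 2.74]. Speed limits (rad/s): [2.22, 2.22, 3.01, 3.01, 3.14, 3.14, 3.14].

### API

Orientations are given as a rotation vector (axis times angle).
In Python, from cell import observe, imaging, arm gives the robot as it stands.
- The arm moves only by the tool apply_moves, never from a script. Its argument "commands" is a list of rows, each a list of 5 numbers: the opening in per cent of the stroke, from 0 (shut) to 100 (fully open), then the shift along the world's x, y, z in units of 0.06 m (1.0 is 0.06 m), then the turn about the world's z in units of 0.5 rad (1.0 is 0.5 rad). A call has 1 to 12 rows; each row shifts and turns the commanded pose from where the row before left it; what a row does not reach is not made up. A row lasts 1/8 s, in which the tool goes at most 62.5 mm and 10.7 degrees, less where a joint would pass 70% of its speed; a pose out of reach is approached as far as the arm can. A call with a number of a shift or a turn outside -1 to 1 is refused whole. A call with a gripper value outside its range is refused whole. The fingers move at their own pace and stop on an object; "newtons" is the grip in N (left out, the last holds). Time passes only in rows, so rows that do not move let the fingers close. It gives the time, the measured TCP pose, the force, the opening and the grip force at its end, in the units of the state.
- observe(): the state, without advancing time (a new reading comes with each control period).
- imaging.get_image(name): name is "scene" or "side" or "wrist"; returns (picture, depth): 480x640x3 uint8, red, green, blue; 480x640 float32, m along the optical axis (not along the pixel's ray), 0 where there is no reading.
- imaging.camera_params(name): a dict with "camera_matrix" (3x3 intrinsics, pixels), "origin" and "rotation" of the camera in the world; the wrist camera has in their place "tool_from_camera" (4x4, takes a point from camera to tool coordinates, whose origin is the TCP and whose axes are the flange's). Camera axes: x right, y up, looking along -z (the intrinsics and any distortion apply to the point x, -y, -z); pixel columns grow to the right and rows downward; lengths in m; the calibration is good to about 2 mm. A picture is of the moment at which its call begins: read the wrist's pose just before it. camera_params takes no time and is no camera call.
- arm.sign_off(): hands the job in; it is judged then, once.
The state is a dict: "clock": time; "joints": joint angles; "dq": joint speeds; "joint_efforts": joint torques, N m; "position": TCP position; "ee_rot": TCP orientation; "force": force on the tool from outside, world axes, zero at the start; "ft_torque": the same for the moment, N m; "width": opening from 0.0 (shut) to 1.0 (fully open); "gripper_force": force on a finger pad.
Only numpy, scipy, OpenCV 4.12 (cv2) and the standard library are available. Lean on these libraries where they do the work, as an engineer would, in place of code of your own. Each camera call takes 0.05 s, during which the arm holds its last target. There are 200 camera calls.

### The job

Take the wire basket with the two brass weights off the hooks of the loading stand and, without setting it down anywhere, hang it in the empty cleaning cell, its copper bar snapped fully home in both spring clips. The clips sit on an adjustable frame, so lay the bar lightly on the two rails near their front and slide it back until you feel both ends drop into the clip mouths, then push it down level. Work gently (a push of 15 to 20 N is enough; the cell must never be loaded with more than 45 N), keep the basket level so that the weights stay standing, let go at the end, and leave everything else on the bench alone.

Things in the scene. Friction and masses are not known exactly. Their poses are not given: they have to be found in the camera images.
- carrier: Hanging carrier, 0.28 kg plus two weights: copper bar, 10 mm thick, 214 mm long, a black grip tab on its middle, a wire basket hung below. Origin on the bar's axis at its middle; y along the bar, z up. Collars of 18 mm diameter at y = +-68 to 72 mm run just inside the cell's rails. At the start the bar lies across the stand's two hooks.
- grip_tab (a point): Where to grasp: the carrier's black tab, 36 mm above the bar's axis and 18 mm below the tab's top; axes as the carrier's. The tab is 28 mm wide along x and 12 mm thick along y: pinch it from above across the 12 mm, fingers closing along y.
- basket_floor (a point): Middle of the underside of the carrier's wire basket, 83 mm below the bar's axis; axes as the carrier's. The basket is 52 x 96 mm (x, y), 16 mm high and hangs on two wires at y = +-48 mm.
- bar_left (a point): Point on the bar's axis 83 mm to +y of its middle, where it lies in the cell's left (+y) clip.
- bar_right (a point): Point on the bar's axis 83 mm to -y of its middle, where it lies in the cell's right (-y) clip.
- weight_left: Brass weight, 0.1 kg, 22 mm diameter, 42 mm high, standing loose in the basket; origin at the centre of its underside, z up. Starts 24 mm to the carrier's +y side.
- weight_right: The same kind of brass weight, starting 24 mm to the carrier's -y side.
- stand: Loading stand, fixed: steel plate 130 x 230 mm with two posts at its back (+x), each with a forward hook, tip turned up, at y = +-90 mm. Origin at the underside below the bar, z up, y along the line of the hooks. The bar's axis lies 135 mm above the origin. Hook tips and arms stand 14 mm above the bar's axis: lift the bar straight up 30 mm before moving sideways.
- cell: Cleaning cell, fixed, empty: clear open tank 250 x 180 mm (x, y), rim 109 mm high, walls 6 mm, a copper sheet inside its back (+x) wall. Origin at the middle of its underside, z up, y from rail to rail. A grey clip frame lies on its side walls on soft rubber (gives 1 mm per 8 N): two rails along x at y = +-83 mm, joined by a cross member 79 mm behind the clips. A bar resting on the rails has its axis 147 mm above the origin.
- rail_left (a point): Point on the top of the left (+y) rail, level with the cell's middle; 142 mm above the cell's underside; axes as the cell's. The rail is 14 mm wide. In it is a brass spring clip, in a gap 12 mm long (x). The frame is clamped elsewhere each time and this is not measured: the clips lie 5 to 65 mm in front of this point (x = -0.065 to -0.005), both rails alike.
- rail_right (a point): The same point of the right (-y) rail; its clip is exactly opposite the left one. Rails reach 72 mm to the front and 60 mm to the back of their clips. Over the gaps the bar sinks freely from 147 to 133 to 138 mm (axis above the cell's underside), onto the spring leaves; 10 to 18 N on it (5 N of weight included) snap it past them onto the gap's floor, home, axis at 124 to 125 mm.
- vial: Bystander: white screw vial with a black cap, 28 mm diameter, 64 mm high, standing between the stand and the cell. Origin at its underside.
- beaker: Bystander: low glass beaker, 56 mm diameter, 72 mm high, nearer the robot between the stand and the cell. Origin at its underside.
- wash_bottle: Bystander: white squeeze bottle with a bent spout, 62 x 98 x 173 mm, on the left of the worktop. Origin at its underside.

How it is judged:
By the outcome, as a careful person would: the job done as asked, in the order asked, and still so for the second after the job is handed in, with the robot touching nothing.
It also fails if it takes over 64 s, if anything falls off the work surface, if the arm or the gripper's body presses on something with over 40 N, if the wrist force passes 120 N, or if a joint passes its speed limit or range.

## Working session

There is one attempt and no reset: what is moved stays moved. The work goes in short steps, Python scripts to look and compute and a tool call to move; the robot and the scene stay as the last step left them, time stands still between calls to the robot, and variables do not carry over. Pictures are saved under pics/ and viewed, at most 10 in all, crops included, and the job is handed in when it is done.

Besides the shell and the picture viewer there is one more tool, called as name(argument=value, ...), one argument or row to a line, values as JSON. apply_moves: Moves the arm, as the interface text tells. Its arguments: {"type":"object","properties":{"commands":{"type":"array"},"newtons":{"type":"number"}},"required":["commands"]}

```bash
mkdir -p pics; cat > h.py <<'E'
import numpy as np, cv2
from cell import observe, imaging, arm
from scipy.spatial.transform import Rotation as R
def grab(name):
    s=observe(); im,d=imaging.get_image(name); p=imaging.camera_params(name)
    K=np.array(p["camera_matrix"])
    if "origin" in p:
        o=np.array(p["origin"]); r=np.array(p["rotation"])
        if r.shape!=(3,3): r=R.from_rotvec(r).as_matrix()
    else:
        T=np.array(p["tool_from_camera"]); Rt=R.from_rotvec(s["ee_rot"]).as_matrix()
        o=Rt@T[:3,3]+np.array(s["position"]); r=Rt@T[:3,:3]
    return im,d,K,o,r
def cloud(d,K,o,r):
    v,u=np.mgrid[0:d.shape[0],0:d.shape[1]]
    c=np.stack([(u-K[0,2])/K[0,0]*d,-(v-K[1,2])/K[1,1]*d,-d],-1)
    return c@r.T+o
E
python3 - <<'E'
from h import *
s=observe(); print(s); print(arm.grasp_offset)
for n in("scene","side"):
    im,d,K,o,r=grab(n); p=imaging.camera_params(n); print(n,K.round(1).tolist(),o,r.round(3).tolist(),[k for k in p])
    cv2.imwrite(f"pics/{n}0.png",im[:,:,::-1]); np.savez(f"{n}0.npz",im=im,d=d,P=cloud(d,K,o,r),K=K,o=o,r=r)
E
```

```text
{'clock': 0.0, 'joints': array([ 1.16037593,  0.43524649,  0.02495305,  1.57411696, -0.01159125,
        1.13399767, -0.07513435]), 'dq': array([-9.75523418e-04,  5.23293933e-05,  6.93974133e-04,  3.27144682e-04,
       -5.92148653e-05,  6.24315073e-04, -5.26089963e-04]), 'joint_efforts': array([ 5.41880872e-04, -6.67853165e+01,  9.84983481e-01, -3.14457715e+01,
       -6.07379386e-02,  4.32807428e-02,  1.48941836e-04]), 'position': array([ 0.1891572 , -0.59513724,  0.22592246]), 'ee_rot': array([-3.10291953e+00, -4.81246792e-01,  6.17179179e-04]), 'force': array([-0.31970117, -0.28587269, -0.11660307]), 'ft_torque': array([-0.00375938,  0.02623318,  0.02466204]), 'gripper_force': 0.0, 'width': 0.9991909715493376}
0.0188
scene [[541.3, 0.0, 314.4], [0.0, 541.3, 233.9], [0.0, 0.0, 1.0]] [ 0.4009339  -0.53135983  1.29274305] [[0.987, 0.14, -0.077], [-0.16, 0.868, -0.471], [0.0, 0.477, 0.879]] ['camera_matrix', 'origin', 'rotation']
side [[480.0, 0.0, 321.1], [0.0, 480.0, 244.1], [0.0, 0.0, 1.0]] [-0.06317901 -0.02598037  1.23921165] [[0.169, 0.869, -0.465], [-0.986, 0.146, -0.085], [-0.006, 0.473, 0.881]] ['camera_matrix', 'origin', 'rotation']
```

View pics/scene0.png

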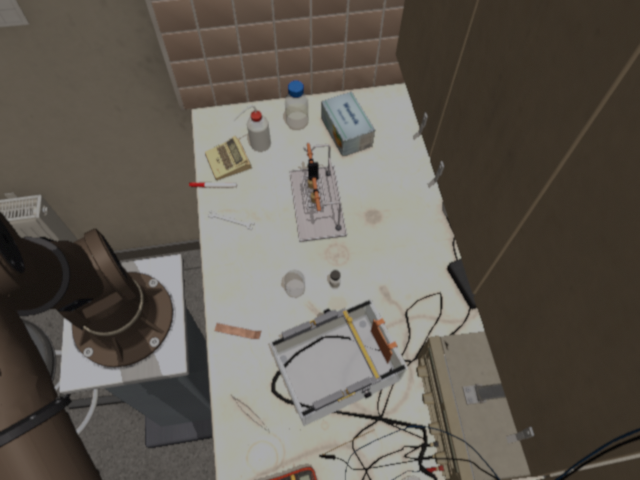

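View pics/side0.png

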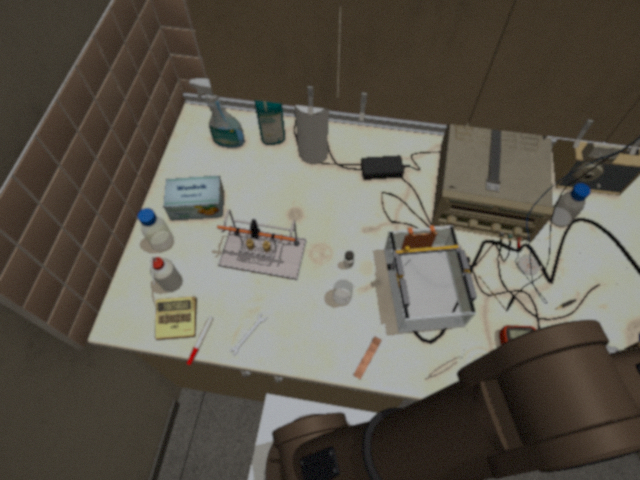

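Scene view: the stand and carrier are at about (315,195), the cell at about (340,360), the vial at (335,278) and the beaker at (293,283). In the side view the bar runs (220,228)–(298,240), with the cell at about (430,280). Next I measure the bar, tab and rails from both clouds.

```bash
python3 - <<'E'
from h import *
for n,(a,b,c,e),(ca,cb,cc,ce) in (("scene",(285,140,350,245),(262,290,415,425)),("side",(205,205,315,285),(370,215,485,335))):
    z=np.load(n+"0.npz"); im,P,d=z["im"],z["P"],z["d"]
    hsv=cv2.cvtColor(im,cv2.COLOR_RGB2HSV); h,s,v=hsv[...,0],hsv[...,1],hsv[...,2]
    box=np.zeros(h.shape,bool); box[b:e,a:c]=1
    cop=box&(h>3)&(h<18)&(s>120)&(v>90)
    p=P[cop&(d>0)]; p=p[(p[:,2]>.1)&(p[:,2]<.17)]
    c,m=p.mean(0),np.linalg.svd(p-p.mean(0))[2][0] if 0 else None
    xy=p[:,:2]; w=np.linalg.svd(xy-xy.mean(0),full_matrices=False)[2][0]; w*=np.sign(w[1]); t=(xy-np.median(xy,0))@w
    print(n,"cop",len(p),p.mean(0).round(4),"dir",w.round(3),"ends",(np.median(xy,0)+w*np.percentile(t,1)).round(4),(np.median(xy,0)+w*np.percentile(t,99)).round(4))
    blk=box&(v<45); q=P[blk&(d>0)]; q=q[(q[:,2]>.15)&(q[:,2]<.2)]; print("tab",len(q),np.median(q,0).round(4),q.min(0).round(3),q.max(0).round(3))
    box[:]=0; box[cb:ce,ca:cc]=1
    g=P[box&(d>0)]; print(np.histogram(g[:,2],np.arange(-.01,.19,.01)))
    k=g[(g[:,2]>.128)&(g[:,2]<.155)]; print("high",len(k),cv2.minAreaRect((k[:,:2]*1000).astype(np.float32)))
    k=g[(g[:,2]>.1)&(g[:,2]<.155)]; print("rim",len(k),cv2.minAreaRect((k[:,:2]*1000).astype(np.float32)))
# top-down height map of the cell, from both
M=np.full((350,400,3),255,np.uint8)
A=[];C=[]
for n in("scene","side"):
    z=np.load(n+"0.npz"); ok=z["d"]>0; A.append(z["P"][ok]);C.append(z["im"][ok])
A=np.concatenate(A);C=np.concatenate(C); sel=(A[:,2]>.095)&(A[:,2]<.2); A,C=A[sel],C[sel]
M=np.full((600,560,3),255,np.uint8)  # 1px=1mm; x 0.25..0.81 right, y 0.2..-0.4 down
c=((A[:,0]-.25)*1000).astype(int); rr=((.25-A[:,1])*1000).astype(int)
ok=(c>=0)&(c<560)&(rr>=0)&(rr<600); M[rr[ok],c[ok]]=C[ok][:,::-1]
cv2.imwrite("pics/top.png",M)
E
```

```text
scene cop 133 [0.5243 0.2361 0.14  ] dir [0.029 1.   ] ends [0.5225 0.1536] [0.5282 0.352 ]
tab 99 [0.5251 0.2537 0.1738] [0.513 0.249 0.15 ] [0.536 0.262 0.194]
(array([ 3287, 10911,  1236,   266,   275,   254,   270,   268,   254,
         273,   196,   573,   930,   671,   240,   678,     1,     0,
           0]), array([-0.01,  0.  ,  0.01,  0.02,  0.03,  0.04,  0.05,  0.06,  0.07,
        0.08,  0.09,  0.1 ,  0.11,  0.12,  0.13,  0.14,  0.15,  0.16,
        0.17,  0.18]))
high 1006 ((488.32720947265625, -212.2378692626953), (155.86761474609375, 190.5004425048828), 15.150120735168457)
rim 3093 ((507.6318054199219, -206.8121337890625), (259.9489440917969, 216.7000732421875), 15.050910949707031)
side cop 161 [0.5211 0.2531 0.1399] dir [0.023 1.   ] ends [0.519  0.1536] [0.5237 0.3574]
tab 72 [0.5122 0.2538 0.1762] [0.505 0.249 0.151] [0.528 0.261 0.192]
(array([2073, 5636,  615,  373,  337,  355,  417,  433,  491,  401,  321,
        547,  627,  472,  218,  444,    0,    0,    0]), array([-0.01,  0.  ,  0.01,  0.02,  0.03,  0.04,  0.05,  0.06,  0.07,
        0.08,  0.09,  0.1 ,  0.11,  0.12,  0.13,  0.14,  0.15,  0.16,
        0.17,  0.18]))
high 718 ((484.67877197265625, -214.10113525390625), (156.65792846679688, 189.84378051757812), 15.224201202392578)
rim 2308 ((528.560791015625, -239.81948852539062), (292.3291320800781, 290.11383056640625), 14.83047866821289)
```

View pics/top.png

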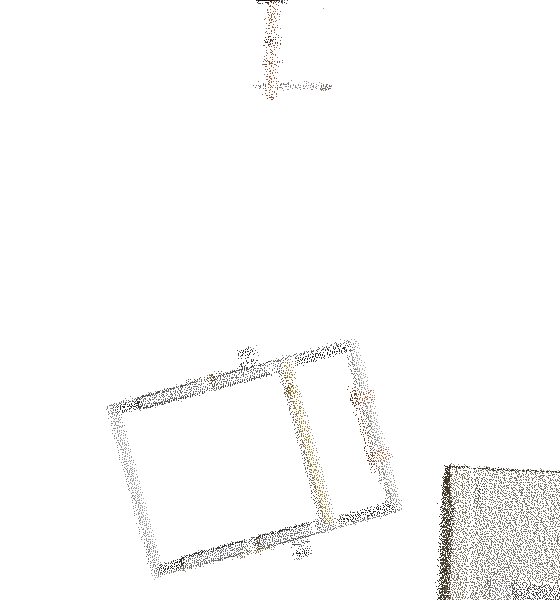

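Both views agree:
- **Bar:** middle about (0.522, 0.2545), yaw about −1.5°.
- **Cell:** centre about (0.505, −0.208), yaw about 15.1°.
- **Clips:** brass specks at map (211,378) and (258,545), and the cross member at x_c≈0.054, put the clips at x_c≈−0.022.

I move above the tab now.

apply_moves(
  commands=[
    [100, 0, 0, 0.8, 0],
    [100, 0.1, 0.3, 0.6, 0],
    [100, 0.4, 0.75, 0, 0],
    [100, 0.4, 0.75, 0, 0],
    [100, 0.4, 0.75, 0, 0],
    [100, 0.4, 0.75, 0, 0],
    [100, 0.4, 0.75, 0, 0],
    [100, 0.4, 0.75, 0, 0],
    [100, 0.3, 0.75, 0, -0.1],
    [100, 0.3, 0.75, 0, -0.1],
    [100, 0.3, 0.75, 0, -0.1],
    [100, 0.3, 0.75, 0, -0.1],
  ],
  newtons=30,
)

```text
clock: 1.6
position: [0.4115, -0.1261, 0.3106]
ee_rot: [3.137, 0.166, -0.0]
force: [0.5, -0.4, 0.5]
width: 0.999
gripper_force: 0.0
```

apply_moves(
  commands=[
    [100, 0.23, 0.8, 0, -0.05],
    [100, 0.23, 0.8, 0, -0.05],
    [100, 0.23, 0.8, 0, -0.05],
    [100, 0.23, 0.8, 0, -0.05],
    [100, 0.23, 0.8, 0, -0.05],
    [100, 0.23, 0.8, 0, 0],
    [100, 0.23, 0.8, 0, 0],
    [100, 0.23, 0.74, 0, 0],
    [100, 0, 0, 0, 0],
  ],
)

```text
clock: 2.72
position: [0.521, 0.2567, 0.3098]
ee_rot: [-3.14, 0.019, 0.003]
force: [0.2, -0.5, -0.1]
width: 1.001
gripper_force: 0.0
```

```bash
python3 - <<'E'
from h import *
s=observe(); print(s["position"],s["ee_rot"])
im,d,K,o,r=grab("wrist"); P=cloud(d,K,o,r); cv2.imwrite("pics/w1.png",im[:,:,::-1])
hsv=cv2.cvtColor(im,cv2.COLOR_RGB2HSV); h,s,v=[hsv[...,i] for i in range(3)]
near=(d>0)&(abs(P[...,0]-.522)<.06)&(abs(P[...,1]-.2545)<.13)
p=P[near&(h>3)&(h<18)&(s>120)&(v>60)&(P[...,2]>.125)&(P[...,2]<.15)]
print(len(p),p.mean(0),cv2.fitLine(p[:,:2].astype(np.float32),cv2.DIST_HUBER,0,.01,.01).ravel(),p[:,1].min(),p[:,1].max())
q=P[near&(P[...,2]>.18)&(P[...,2]<.2)]; print(len(q),q.mean(0),q.min(0),q.max(0),cv2.minAreaRect((q[:,:2]*1000).astype(np.float32)))
E
```

```text
[0.52101632 0.25667231 0.30980487] [-3.13977039e+00  1.91716637e-02  3.09801429e-03]
2030 [0.5224759  0.2571322  0.13853428] [0.02301771 0.99973506 0.5224759  0.2571322 ] 0.15407124187446042 0.36282368905966594
630 [0.52195952 0.25850135 0.187176  ] [0.50755565 0.25260544 0.18001705] [0.53489668 0.26458742 0.18989086] ((521.2124633789062, 258.6019287109375), (11.768787384033203, 27.357807159423828), 89.44068908691406)
```

View pics/w1.png

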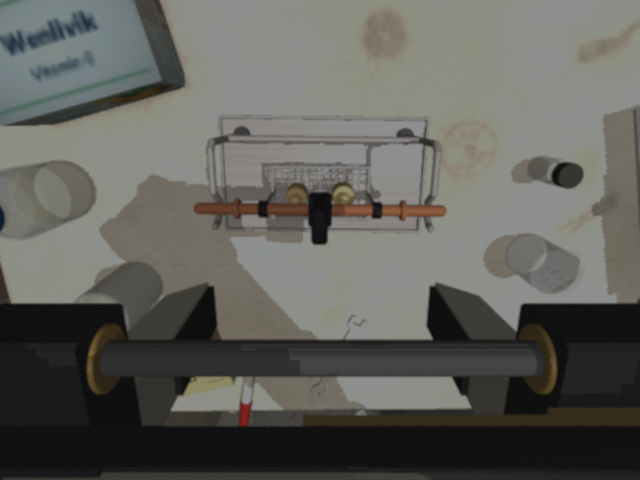

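Wrist view: the black tab is at (319,215), with the bar level between (195,208) and (445,211) and both weights standing. I correct by 2 mm in y, descend and pinch.

apply_moves(
  commands=[
    [100, 0, 0.03, -0.6, -0.02],
    [100, 0, 0, -0.6, 0],
    [100, 0, 0, -0.6, 0],
    [100, 0, 0, -0.5, 0],
    [100, 0, 0, -0.33, 0],
    [100, 0, 0, 0, 0],
    [0, 0, 0, 0, 0],
    [0, 0, 0, 0, 0],
    [0, 0, 0, 0, 0],
    [0, 0, 0, 0, 0],
    [0, 0, 0, 0, 0],
    [0, 0, 0, 0, 0],
  ],
  newtons=30,
)

```text
clock: 4.28
position: [0.5217, 0.2546, 0.1529]
ee_rot: [3.141, -0.043, 0.0]
force: [0.2, 0.6, 0.6]
width: 0.398
gripper_force: 0.0
```

apply_moves(
  commands=[
    [0, 0, 0, 0, 0],
    [0, 0, 0, 0, 0],
    [0, 0, 0, 0, 0],
    [0, 0, 0, 0, 0],
    [0, 0, 0, 0, 0],
    [0, 0, 0, 0, 0],
  ],
)

```text
clock: 5.03
position: [0.5216, 0.2547, 0.153]
ee_rot: [-3.141, 0.043, 0.0]
force: [-0.6, 1.7, -0.4]
width: 0.13
gripper_force: 30.0
```

apply_moves(
  commands=[
    [0, 0, 0, 0.1, 0],
    [0, 0, 0, 0.2, 0],
    [0, 0, 0, 0.3, 0],
    [0, 0, 0, 0.3, 0],
    [0, 0, 0, 0.3, 0],
    [0, 0, 0, 0.3, 0],
    [0, 0, 0, 0.3, 0],
    [0, 0, 0, 0.2, 0],
    [0, 0, 0, 0.1, 0],
    [0, 0, 0, 0, 0],
  ],
)

```text
clock: 6.28
position: [0.5217, 0.2546, 0.2791]
ee_rot: [3.141, -0.043, 0.0]
force: [0.3, -0.5, -4.5]
width: 0.128
gripper_force: 30.0
```

```bash
cat > bar.py <<'E'
from h import *
def bar(n,w=.14,save=None,zt=(.0,.6)):
    s=observe(); t=s["position"]; im,d,K,o,r=grab(n); P=cloud(d,K,o,r)
    if save: cv2.imwrite("pics/"+save,im[:,:,::-1])
    hsv=cv2.cvtColor(im,cv2.COLOR_RGB2HSV); h,sa,v=[hsv[...,i] for i in range(3)]
    D=P-t; near=(d>0)&(abs(D[...,0])<.07)&(abs(D[...,1])<w)&(D[...,2]<.02)&(D[...,2]>-.04)
    p=P[near&(h>3)&(h<18)&(sa>120)&(v>60)]
    m=np.median(p,0); a=np.linalg.svd(p-m,full_matrices=False)[2][0]; a*=np.sign(a[1]); u=(p-m)@a
    print(n,len(p),"tcp",t.round(4),"rot",s["ee_rot"].round(3),"ends",(m+a*np.percentile(u,1)).round(4),(m+a*np.percentile(u,99)).round(4),"yaw",np.degrees(-np.arctan2(a[0],a[1])).round(2),"roll",np.degrees(a[2]).round(2),"f",s["force"].round(1))
    return im
E
python3 -c "
from bar import *
bar('scene',save='s2.png'); bar('side'); bar('wrist')"
```

```text
scene 96 tcp [0.5217 0.2546 0.2791] rot [ 3.141 -0.043  0.   ] ends [0.522  0.1491 0.2661] [0.5227 0.2254 0.2663] yaw -0.52 roll 0.13 f [ 0.3 -0.5 -4.5]
side 133 tcp [0.5216 0.2544 0.2786] rot [ 3.141e+00 -4.300e-02 -1.000e-03] ends [0.5184 0.1648 0.2657] [0.5224 0.3511 0.2655] yaw -1.22 roll -0.06 f [-0.7 -0.3 -4.6]
wrist 6558 tcp [0.5215 0.2543 0.2783] rot [ 3.141e+00 -4.300e-02 -1.000e-03] ends [0.5204 0.1523 0.2638] [0.5258 0.3561 0.2636] yaw -1.5 roll -0.05 f [-0.5  0.4 -4.8]
```

apply_moves(
  commands=[
    [0, -0.03, -0.15, 0, 0.02],
    [0, -0.05, -0.3, 0, 0.02],
    [0, -0.08, -0.45, 0, 0.03],
    [0, -0.1, -0.55, 0, 0.04],
    [0, -0.1, -0.55, 0, 0.04],
    [0, -0.1, -0.55, 0, 0.04],
    [0, -0.1, -0.55, 0, 0.04],
    [0, -0.1, -0.55, 0, 0.04],
    [0, -0.1, -0.55, 0, 0.04],
    [0, -0.1, -0.55, 0, 0.04],
    [0, -0.1, -0.55, 0, 0.04],
    [0, -0.1, -0.55, 0, 0.04],
  ],
)

```text
clock: 7.92
position: [0.4573, -0.098, 0.2788]
ee_rot: [3.127, 0.295, -0.0]
force: [0.4, -0.1, -4.9]
width: 0.127
gripper_force: 30.0
```

apply_moves(
  commands=[
    [0, -0.1, -0.55, 0, 0.04],
    [0, -0.1, -0.55, 0, 0.04],
    [0, -0.1, -0.45, 0, 0.04],
    [0, -0.08, -0.32, 0, 0.04],
    [0, -0.06, -0.2, 0, 0.03],
    [0, 0, -0.1, 0, 0],
    [0, 0, 0, 0, 0],
    [0, 0, 0, 0, 0],
  ],
)

```text
clock: 8.93
position: [0.4319, -0.226, 0.2789]
ee_rot: [-3.11, -0.444, -0.0]
force: [0.2, -0.2, -4.0]
width: 0.13
gripper_force: 30.0
```

```bash
python3 - <<'E'
from bar import *
im=bar('wrist',save='w3.png'); bar('side')
im,d,K,o,r=grab('wrist'); P=cloud(d,K,o,r)
th=np.radians(15.1); e=np.array([[np.cos(th),np.sin(th)],[-np.sin(th),np.cos(th)]])
q=(P[...,:2]-[.505,-.208])@e.T   # cell coords
M=np.full((440,600,3),255,np.uint8)  # 2px/mm, x_c -.15..+.15 right, y_c .11..-.11 down
ok=(d>0)&(P[...,2]>.128)&(P[...,2]<.155)&(abs(q[...,0])<.149)&(abs(q[...,1])<.109)
np.savez("cw.npz",q=q,z=P[...,2],im=im,d=d)
c=((q[ok][:,0]+.15)*2000).astype(int); rr=((.11-q[ok][:,1])*2000).astype(int); M[rr,c]=im[ok][:,::-1]
cv2.imwrite("pics/w3top.png",M)
for sgn in(1,-1):
    k=ok&(q[...,1]*sgn>.06)&(abs(q[...,0])<.1); 
    for x0 in np.arange(-.1,.06,.02):
        kk=k&(abs(q[...,0]-x0)<.01)&(P[...,2]>.136)
        if kk.sum()>20: print(sgn,x0.round(2),kk.sum(),np.percentile(q[kk][:,1],[2,50,98]).round(4),P[kk][:,2].mean().round(4))
E
```

```text
wrist 6845 tcp [ 0.4319 -0.226   0.2789] rot [-3.11  -0.444 -0.   ] ends [ 0.4626 -0.3234  0.2643] [ 0.4052 -0.127   0.2644] yaw 16.29 roll 0.04 f [ 0.2 -0.2 -4. ]
side 47 tcp [ 0.4319 -0.226   0.2789] rot [-3.11  -0.444 -0.   ] ends [ 0.4121 -0.1644  0.2675] [ 0.402  -0.1259  0.2645] yaw 14.7 roll -4.32 f [ 0.5 -1.2 -5.3]
1 -0.1 196 [0.0768 0.083  0.09  ] 0.1411
1 -0.08 497 [0.0767 0.0829 0.0904] 0.141
1 -0.06 521 [0.0768 0.0831 0.0903] 0.141
1 -0.04 503 [0.0768 0.0831 0.0901] 0.1408
1 -0.02 344 [0.0769 0.083  0.0903] 0.1408
1 0.0 631 [0.0768 0.0831 0.0903] 0.141
1 0.02 671 [0.0768 0.0831 0.0903] 0.1409
1 0.04 87 [0.0721 0.0832 0.0903] 0.1408
-1 -0.1 194 [-0.0885 -0.0809 -0.0751] 0.1409
-1 -0.08 493 [-0.0885 -0.0813 -0.075 ] 0.141
-1 -0.06 522 [-0.0886 -0.0812 -0.075 ] 0.141
-1 -0.04 503 [-0.0883 -0.0812 -0.075 ] 0.1408
-1 -0.02 336 [-0.0885 -0.0811 -0.075 ] 0.1407
-1 0.0 632 [-0.0883 -0.0812 -0.0749] 0.1409
-1 0.02 665 [-0.0882 -0.081  -0.0748] 0.1409
-1 0.04 88 [-0.0882 -0.0816 -0.0749] 0.1409
```

View pics/w3.png

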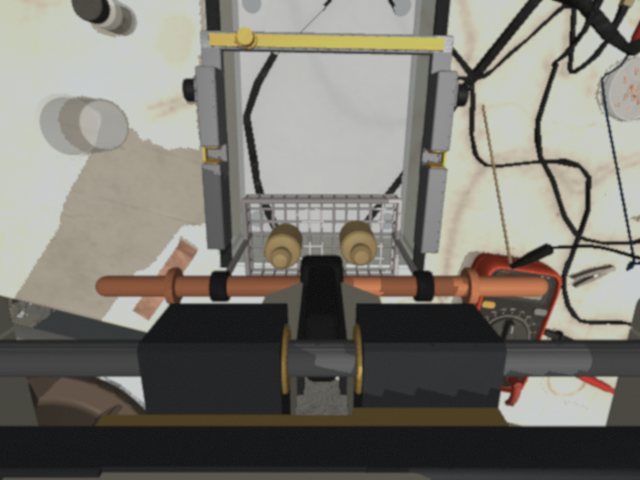

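View pics/w3top.png

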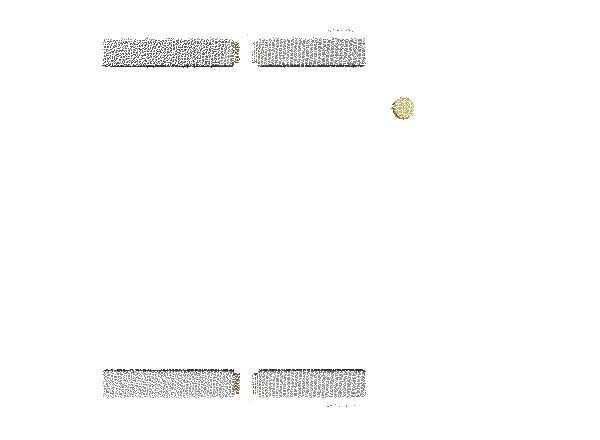

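The frame shows clearly. The rail gaps are at (211,155) and (437,158) in the wrist view, which puts the clips at x_c≈−0.027. The rails' centre line is y_c≈+0.001, and the bar is at x_c≈−0.073, y_c≈+0.002, 1.2° over-turned. I correct that and lower to just above the rails.

apply_moves(
  commands=[
    [0, 0, -0.015, -0.1, -0.02],
    [0, 0, 0, -0.2, -0.02],
    [0, 0, 0, -0.3, 0],
    [0, 0, 0, -0.3, 0],
    [0, 0, 0, -0.3, 0],
    [0, 0, 0, -0.25, 0],
    [0, 0, 0, -0.15, 0],
    [0, 0, 0, -0.1, 0],
    [0, 0, 0, -0.03, 0],
    [0, 0, 0, 0, 0],
    [0, 0, 0, 0, 0],
  ],
)

```text
clock: 10.45
position: [0.432, -0.2277, 0.1756]
ee_rot: [3.114, 0.411, 0.001]
force: [-0.4, -0.1, -4.3]
width: 0.127
gripper_force: 30.0
```

```bash
python3 -c "
from bar import *
bar('wrist')"
```

```text
wrist 6990 tcp [ 0.432  -0.2277  0.1756] rot [3.114e+00 4.110e-01 1.000e-03] ends [ 0.4604 -0.3254  0.161 ] [ 0.4074 -0.1283  0.1608] yaw 15.07 roll -0.05 f [-0.4 -0.1 -4.3]
```

apply_moves(
  commands=[
    [0, 0, 0, -0.05, 0],
    [0, 0, 0, -0.05, 0],
    [0, 0, 0, -0.03, 0],
    [0, 0, 0, 0, 0],
    [0, 0, 0, 0, 0],
  ],
)

```text
clock: 11.12
position: [0.4318, -0.2276, 0.1674]
ee_rot: [3.114, 0.412, 0.0]
force: [-0.1, -0.4, -4.5]
width: 0.128
gripper_force: 30.0
```

apply_moves(
  commands=[
    [0, 0, 0, -0.02, 0],
    [0, 0, 0, 0, 0],
    [0, 0, 0, 0, 0],
  ],
)

```text
clock: 11.5
position: [0.4317, -0.2276, 0.1662]
ee_rot: [3.114, 0.411, -0.0]
force: [-0.2, 0.2, -3.9]
width: 0.129
gripper_force: 30.0
```

apply_moves(
  commands=[
    [0, 0, 0, -0.02, 0],
    [0, 0, 0, 0, 0],
    [0, 0, 0, 0, 0],
  ],
)

```text
clock: 11.88
position: [0.4318, -0.2275, 0.165]
ee_rot: [3.114, 0.412, 0.0]
force: [0.6, -0.1, -3.9]
width: 0.132
gripper_force: 30.0
```

apply_moves(
  commands=[
    [0, 0, 0, -0.015, 0],
    [0, 0, 0, 0, 0],
    [0, 0, 0, 0, 0],
  ],
)

```text
clock: 12.25
position: [0.4318, -0.2276, 0.1643]
ee_rot: [3.114, 0.411, 0.0]
force: [-0.4, 1.5, 1.0]
width: 0.131
gripper_force: 30.0
```

Contact is made at about 5 N of load. I slide back along the rails.

apply_moves(
  commands=[
    [0, 0.03, 0.008, 0, 0],
    [0, 0.07, 0.019, 0, 0],
    [0, 0.08, 0.022, 0, 0],
    [0, 0.08, 0.022, 0, 0],
    [0, 0.08, 0.022, 0, 0],
    [0, 0.07, 0.019, 0, 0],
    [0, 0.05, 0.013, 0, 0],
    [0, 0.03, 0.008, 0, 0],
    [0, 0, 0, 0, 0],
    [0, 0, 0, 0, 0],
  ],
)

```text
clock: 13.5
position: [0.4615, -0.2194, 0.1641]
ee_rot: [3.114, 0.412, 0.001]
force: [-1.6, 0.3, 1.9]
width: 0.127
gripper_force: 30.0
```

apply_moves(
  commands=[
    [0, 0.05, 0.013, 0, 0],
    [0, 0.05, 0.013, 0, 0],
    [0, 0.05, 0.013, 0, 0],
    [0, 0.03, 0.008, 0, 0],
    [0, 0, 0, 0, 0],
    [0, 0, 0, 0, 0],
  ],
)

```text
clock: 14.25
position: [0.4724, -0.2166, 0.1642]
ee_rot: [3.114, 0.412, 0.001]
force: [-1.6, -1.3, 2.3]
width: 0.124
gripper_force: 30.0
```

apply_moves(
  commands=[
    [0, 0.025, 0.007, 0, 0],
    [0, 0, 0, 0, 0],
    [0, 0, 0, 0, 0],
  ],
)

```text
clock: 14.62
position: [0.4736, -0.2163, 0.1641]
ee_rot: [3.115, 0.411, 0.0]
force: [-2.0, -0.2, 1.3]
width: 0.131
gripper_force: 30.0
```

apply_moves(
  commands=[
    [0, 0.025, 0.007, 0, 0],
    [0, 0, 0, 0, 0],
    [0, 0, 0, 0, 0],
  ],
)

```text
clock: 15.0
position: [0.4755, -0.2157, 0.164]
ee_rot: [-3.114, -0.412, -0.001]
force: [1.6, -0.3, -2.7]
width: 0.131
gripper_force: 30.0
```

apply_moves(
  commands=[
    [0, 0.015, 0.004, 0, 0],
    [0, 0, 0, 0, 0],
    [0, 0, 0, 0, 0],
  ],
)

```text
clock: 15.38
position: [0.4758, -0.2156, 0.164]
ee_rot: [-3.114, -0.412, -0.0]
force: [-0.5, 0.1, -2.1]
width: 0.129
gripper_force: 30.0
```

apply_moves(
  commands=[
    [0, 0, 0, -0.025, 0],
    [0, 0, 0, 0, 0],
    [0, 0, 0, 0, 0],
  ],
)

```text
clock: 15.75
position: [0.4763, -0.2156, 0.1628]
ee_rot: [3.114, 0.412, 0.001]
force: [2.2, 0.6, 0.3]
width: 0.126
gripper_force: 30.0
```

```bash
python3 -c "
from bar import *
bar('wrist'); print(observe()['ft_torque'])"
```

```text
wrist 6912 tcp [ 0.4763 -0.2156  0.1628] rot [3.114e+00 4.120e-01 1.000e-03] ends [ 0.5061 -0.3125  0.1483] [ 0.4542 -0.1156  0.1481] yaw 14.79 roll -0.04 f [2.2 0.6 0.3]
[ 0.16864758 -0.6003675   0.0406055 ]
```

The clip mouth is pulling the bar forward in +x, so it is on the front lip. I go slightly further back.

apply_moves(
  commands=[
    [0, 0.015, 0.004, 0, 0],
    [0, 0, 0, 0, 0],
    [0, 0, 0, 0, 0],
  ],
)

```text
clock: 16.18
position: [0.4768, -0.2155, 0.1625]
ee_rot: [3.114, 0.412, 0.0]
force: [2.1, 0.2, -1.6]
width: 0.127
gripper_force: 30.0
```

apply_moves(
  commands=[
    [0, 0.005, 0.001, -0.025, 0],
    [0, 0, 0, 0, 0],
    [0, 0, 0, 0, 0],
  ],
)

```text
clock: 16.55
position: [0.4775, -0.2153, 0.1611]
ee_rot: [3.114, 0.412, 0.001]
force: [4.5, 0.1, -2.0]
width: 0.129
gripper_force: 30.0
```

apply_moves(
  commands=[
    [0, 0.02, 0.005, 0, 0],
    [0, 0, 0, 0, 0],
    [0, 0, 0, 0, 0],
  ],
)

```text
clock: 16.92
position: [0.4779, -0.2151, 0.1608]
ee_rot: [-3.114, -0.411, 0.001]
force: [2.6, 0.1, -2.6]
width: 0.13
gripper_force: 30.0
```

apply_moves(
  commands=[
    [0, 0, 0, -0.03, 0],
    [0, 0, 0, 0, 0],
    [0, 0, 0, 0, 0],
  ],
)

```text
clock: 17.3
position: [0.4783, -0.215, 0.1592]
ee_rot: [-3.114, -0.412, -0.0]
force: [3.4, -0.1, -3.6]
width: 0.13
gripper_force: 30.0
```

apply_moves(
  commands=[
    [0, 0.015, 0.004, 0, 0],
    [0, 0, 0, -0.04, 0],
    [0, 0, 0, 0, 0],
    [0, 0, 0, 0, 0],
  ],
)

```text
clock: 17.8
position: [0.479, -0.2148, 0.1567]
ee_rot: [-3.114, -0.411, 0.001]
force: [1.6, 1.2, -5.0]
width: 0.13
gripper_force: 30.0
```

apply_moves(
  commands=[
    [0, 0.005, 0, -0.04, 0],
    [0, 0, 0, 0, 0],
    [0, 0, 0, 0, 0],
  ],
)

```text
clock: 18.18
position: [0.4792, -0.215, 0.1545]
ee_rot: [3.114, 0.411, -0.0]
force: [-1.3, 0.7, 0.1]
width: 0.13
gripper_force: 30.0
```

```bash
python3 -c "
from bar import *
bar('wrist'); print(observe()['ft_torque'])"
```

```text
wrist 6816 tcp [ 0.4792 -0.215   0.1545] rot [ 3.114  0.411 -0.   ] ends [ 0.5102 -0.3116  0.1399] [ 0.459  -0.1145  0.14  ] yaw 14.57 roll 0.03 f [-1.3  0.7  0.1]
[-0.03385818  0.17992156  0.0839078 ]
```

The bar dropped freely about 10 mm in both gaps and is level on the spring leaves. Now I push down.

apply_moves(
  commands=[
    [0, 0, 0, -0.025, 0],
    [0, 0, 0, 0, 0],
    [0, 0, 0, 0, 0],
  ],
)

```text
clock: 18.6
position: [0.4794, -0.215, 0.153]
ee_rot: [3.114, 0.411, 0.0]
force: [-1.0, -0.4, 3.4]
width: 0.13
gripper_force: 30.0
```

apply_moves(
  commands=[
    [0, 0, 0, -0.025, 0],
    [0, 0, 0, 0, 0],
    [0, 0, 0, 0, 0],
  ],
)

```text
clock: 18.98
position: [0.4795, -0.215, 0.1515]
ee_rot: [3.114, 0.411, 0.0]
force: [-1.3, -1.5, 4.3]
width: 0.129
gripper_force: 30.0
```

apply_moves(
  commands=[
    [0, 0, 0, -0.03, 0],
    [0, 0, 0, 0, 0],
    [0, 0, 0, 0, 0],
  ],
)

```text
clock: 19.35
position: [0.4795, -0.2149, 0.1497]
ee_rot: [3.114, 0.411, 0.0]
force: [-1.4, -1.4, 4.6]
width: 0.129
gripper_force: 30.0
```

apply_moves(
  commands=[
    [0, 0, 0, -0.03, 0],
    [0, 0, 0, 0, 0],
    [0, 0, 0, 0, 0],
  ],
)

```text
clock: 19.73
position: [0.4796, -0.2149, 0.1481]
ee_rot: [3.114, 0.411, 0.0]
force: [-1.7, 0.1, 5.8]
width: 0.127
gripper_force: 30.0
```

apply_moves(
  commands=[
    [0, 0, 0, -0.03, 0],
    [0, 0, 0, 0, 0],
    [0, 0, 0, 0, 0],
  ],
)

```text
clock: 20.1
position: [0.4795, -0.2149, 0.146]
ee_rot: [3.114, 0.411, 0.0]
force: [-0.6, -0.5, 3.1]
width: 0.13
gripper_force: 30.0
```

apply_moves(
  commands=[
    [0, 0, 0, -0.03, 0],
    [0, 0, 0, 0, 0],
    [0, 0, 0, 0, 0],
  ],
)

```text
clock: 20.48
position: [0.4791, -0.2147, 0.1437]
ee_rot: [-3.114, -0.412, 0.001]
force: [0.6, -0.8, -6.2]
width: 0.13
gripper_force: 30.0
```

apply_moves(
  commands=[
    [0, 0, 0, -0.03, 0],
    [0, 0, 0, 0, 0],
    [0, 0, 0, 0, 0],
  ],
)

```text
clock: 20.85
position: [0.4792, -0.2146, 0.1425]
ee_rot: [-3.114, -0.412, 0.001]
force: [-2.0, 0.8, -0.2]
width: 0.127
gripper_force: 30.0
```

```bash
python3 -c "
from bar import *
bar('wrist'); print(observe()['ft_torque'])"
```

```text
wrist 6011 tcp [ 0.4792 -0.2146  0.1425] rot [-3.114e+00 -4.120e-01  1.000e-03] ends [ 0.508  -0.3122  0.128 ] [ 0.4544 -0.1151  0.1279] yaw 15.23 roll -0.02 f [-2.   0.8 -0.2]
[0.07767993 0.46760576 0.10377836]
```

It snapped through and met the floor. I press once to about 15 N to confirm it is home.

apply_moves(
  commands=[
    [0, 0, 0, -0.025, 0],
    [0, 0, 0, 0, 0],
    [0, 0, 0, 0, 0],
  ],
)

```text
clock: 21.28
position: [0.4793, -0.2146, 0.1414]
ee_rot: [3.114, 0.412, -0.0]
force: [-4.5, 0.8, 6.7]
width: 0.129
gripper_force: 30.0
```

apply_moves(
  commands=[
    [0, -0.012, -0.003, -0.02, 0],
    [0, 0, 0, 0, 0],
    [0, 0, 0, 0, 0],
  ],
)

```text
clock: 21.65
position: [0.4793, -0.2147, 0.1408]
ee_rot: [3.114, 0.412, 0.002]
force: [-4.4, 1.6, 11.7]
width: 0.131
gripper_force: 30.0
```

```bash
python3 -c "
from bar import *
bar('wrist',save='w4.png')"
```

```text
wrist 6052 tcp [ 0.4793 -0.2147  0.1408] rot [3.114e+00 4.120e-01 2.000e-03] ends [ 0.5079 -0.3124  0.1263] [ 0.4542 -0.115   0.1263] yaw 15.21 roll -0.03 f [-4.4  1.6 11.7]
```

View pics/w4.png

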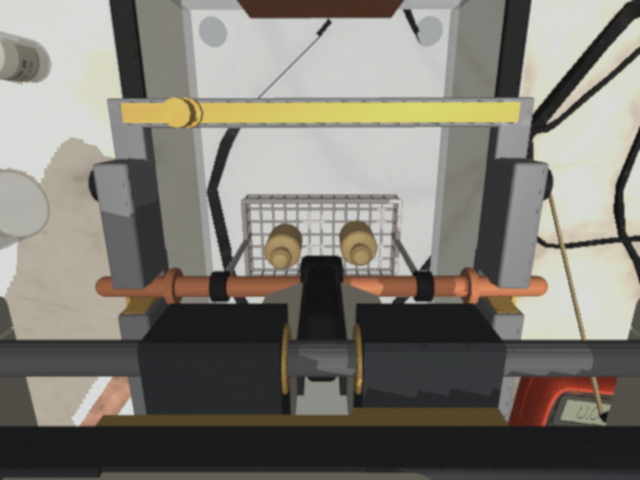

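The bar is seated level in both clips at (140,290) and (505,290), with both weights standing. I unload to neutral, let go and withdraw upward.

apply_moves(
  commands=[
    [0, 0, 0, 0.03, 0],
    [0, 0, 0, 0, 0],
    [30, 0, 0, 0, 0],
    [45, 0, 0, 0, 0],
    [45, 0, 0, 0, 0],
    [45, 0, 0, 0, 0],
    [45, 0, 0, 0, 0],
    [45, 0, 0, 0, 0],
  ],
)

```text
clock: 22.7
position: [0.4787, -0.215, 0.1415]
ee_rot: [3.114, 0.412, 0.0]
force: [-0.2, 0.7, 0.3]
width: 0.451
gripper_force: 0.0
```

apply_moves(
  commands=[
    [45, 0, 0, 0.1, 0],
    [45, 0, 0, 0.3, 0],
    [45, 0, 0, 0.5, 0],
    [45, 0, 0, 0.5, 0],
    [45, 0, 0, 0.6, 0],
    [45, 0, 0, 0.5, 0],
    [45, 0, 0, 0, 0],
    [45, 0, 0, 0, 0],
  ],
)

```text
clock: 23.7
position: [0.4784, -0.2149, 0.2913]
ee_rot: [-3.115, -0.411, 0.001]
force: [-0.3, 0.3, -0.2]
width: 0.452
gripper_force: 0.0
```

```bash
python3 - <<'E'
from h import *
print(observe()["force"],observe()["position"])
im,d,K,o,r=grab("wrist"); P=cloud(d,K,o,r); cv2.imwrite("pics/w5.png",im[:,:,::-1])
hsv=cv2.cvtColor(im,cv2.COLOR_RGB2HSV); h,s,v=[hsv[...,i] for i in range(3)]
p=P[(d>0)&(h>3)&(h<18)&(s>120)&(v>60)&(P[...,2]>.11)&(P[...,2]<.15)&(abs(P[...,0]-.48)<.05)&(abs(P[...,1]+.21)<.12)]
m=np.median(p,0);a=np.linalg.svd(p-m,full_matrices=False)[2][0];a*=np.sign(a[1]);u=(p-m)@a
print(m+a*u.min(),m+a*u.max(),"roll",np.degrees(a[2]))
E
```

```text
[-0.30123124  0.26896108 -0.16416085] [ 0.47841164 -0.21494257  0.29125871]
[ 0.50532331 -0.31565131  0.12791099] [ 0.45136459 -0.11341729  0.12808793] roll 0.04843317873898502
```

View pics/w5.png

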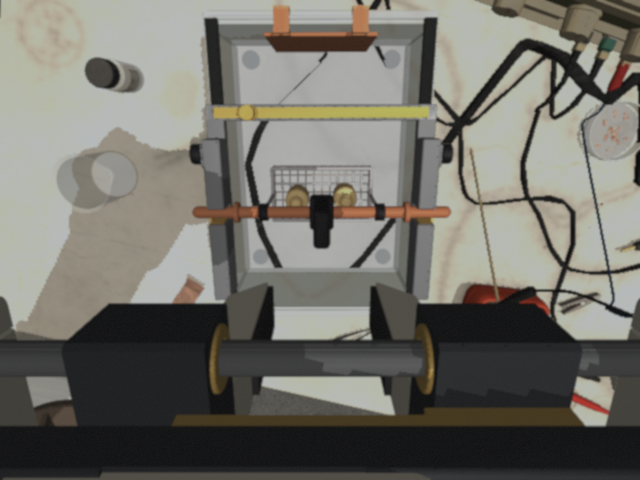

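The bar rests level in both clips, (215,212) to (430,212), with its top at 0.128, which matches home. Both weights are standing and the gripper is clear.

```bash
python3 -c "
from cell import arm
print(arm.sign_off())"
```

```text
the job is handed in; nothing more can be done
None
```

The basket hangs level in the cleaning cell with its bar snapped home in both clips, both weights standing and the gripper clear; the job was handed in at about 24 s, with about 12 N the highest push I read.

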